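# Hook the small parts bin onto the slotted upright

### The arm

A 6-joint arm with a two-finger parallel gripper is mounted at the origin on the work surface. World frame = base frame: x ahead of the robot, y to its left, z up, the work surface at z = 0. Lengths are in mm, angles in rad, forces in N, time in s.
With the tool pointing down it reaches from about 350 to 775 mm from the base axis. Payload 7.3 kg.
Tool frame: the origin (TCP) lies on the centre line of the jaws, within the pads' length; the fingertips stand 17 mm ahead of it and the grasp point (between the pads) lies 2 mm behind it; z points along the fingers, y is the line along which they close (so a half turn about z gives the same grasp; the last joint's range is limited). The gripper opens to 92 mm and grips with 3 to 60 N. Pads are 19 mm wide; open, the fingers measure 130 mm over their backs; the gripper's body (75 mm by 190 mm) begins 47 mm behind the grasp point.
Start: joints at [-1.29, 0.342, 1.524, -0, 1.275, -0.146], TCP at [217.352, -477.913, 243.741] pointing down, gripper open.
Joint ranges: [-2.53, 2.53], [-0.77, 2.02], [0.04, 2.7], [-1, 4.14], [0.28, 2.66], [-3.11, 3.11]. Speed limits (rad/s): [2.57, 2.57, 3.14, 3.14, 3.14, 3.14].

### API

Orientations are given as [roll, pitch, yaw] about the fixed x, y, z axes, in that order (R = Rz(yaw) Ry(pitch) Rx(roll)).
In Python, from plant import bot gives the robot as it stands. The module is installed in compiled form; this text tells all that it offers.
- The arm moves only by the shell command python3 -m pendant 'ROWS'. ROWS is JSON, a list of rows, each a list of 3 entries, a list of its own where there are three numbers: the shift along the world's x, y, z as a fraction of full scale, then the turn, a rotation vector about the world's x, y, z as a fraction of full scale, then the opening, from -1 (shut) to 1 (fully open), so that 0 is half open. In form: [[[tx, ty, tz], [rx, ry, rz], claw], ...]. A call has exactly 10 rows; each row shifts and turns the commanded pose from where the row before left it; what a row does not reach is not made up. Full scale, the value 1, is 30 mm for a shift and 0.12 rad for a turn. A row lasts 1/12 s, in which the tool goes at most 41.7 mm and 7.16 degrees, less where a joint would pass 70% of its speed; a pose out of reach is approached as far as the arm can. A call with a number of a shift or a turn outside -1 to 1 is refused whole. A call with a gripper value outside its range is refused whole. The fingers move at their own pace and stop on an object; the grip force is fixed at half the most. Time passes only in rows, so rows that do not move let the fingers close, or fill a call up. It gives the time, the measured TCP pose, the force, the opening and the grip force at its end, in the units of the state.
- bot.get_obs(): the state, without advancing time (a new reading comes with each control period).
- bot.capture(name): name is "side" or "top"; returns the picture (384x512x3 uint8, blue, green, red); there is no depth.
- bot.camera_params(name): a dict with "fovy" (degrees; the focal length in pixels is half the picture's height over the tangent of half this angle, whatever the lens; pixels are square), "cx", "cy" (the principal point, pixels), "distortion" ([k1, k2, p1, p2, k3] as OpenCV has them; the pictures are not rectified), "camera_from_world" (4x4, takes a point from world to camera coordinates). Camera axes: x right, y down, z forward; pixel columns grow to the right and rows downward; lengths in mm; the calibration is good to about 2 mm. A picture is of the moment at which its call begins. camera_params takes no time and is no camera call.
- bot.close_job(): hands the job in; it is judged then, once.
The state is a dict: "time": time; "joint_positions": joint angles; "dq": joint speeds; "tau": joint torques, N m; "tool_pos": TCP position; "tcp_rot": TCP orientation; "contact_force": force on the tool from outside, world axes, zero at the start; "moment": the same for the moment, N m; "grip_width": finger opening in mm; "finger_force": force on a finger pad.
Only numpy, scipy, OpenCV 4.12 (cv2) and the standard library are available. Lean on these libraries where they do the work, as an engineer would, in place of code of your own. Each camera call takes 0.05 s, during which the arm holds its last target. There are 200 camera calls.

### The job

Hang the little grey bin on the slotted steel upright: put both of its hooks through the two slots, then press it firmly down until it is fully home and the spring latch has snapped out over its catch bar. Let go of it and leave it hanging there, and do not tip over the cup of sticks.

Things in the scene. Friction and masses are not known exactly. Their poses are not given: they have to be found in the camera images.
- bin_center (a point): Centre of the loose grey open-topped plastic bin, half-way up (28 mm above its underside). Outside 72 (x) x 46 (y) x 56 (z) mm, walls 3 mm, 84 to 170 g. It stands upright on the table; grip it across its 46 mm width. +x points out of its back, where two steel hooks stick out; z up. When home it is at x = -44, y = 0, z = 98 mm in the upright's frame, axes parallel.
- bin_hooks (a point): Point of the bin midway between its hooks, on the bearing plane (which comes to lie on the upright's face), at the height of the shanks' undersides: 44 mm in +x and 12 mm above bin_center. Hooks at y = +-16 mm, 8 mm wide, shanks 8 mm high, lips down to z = -16 mm; gap from bearing plane to lip 6 mm (8 at the tip), rearmost x = 14 mm. Catch bar in the middle: 12 mm wide, z = -12 to -8 mm.
- upright: Fixed grey steel upright on a dark foot plate, 64 mm wide, 158 mm high; position and yaw vary. Origin: on its front face, mid-width, table level; +x points into the face (the way the hooks go in), z up. Face plate 4 mm thick, free space behind. Two slots side by side at y = +16 and -16 mm, each 14 mm wide, from z = 110 to 142 mm.
- slot_floor (a point): Point on the upright's front face, midway between the slots, level with their lower ends (110 mm up); axes as the upright. Bin home: bin_hooks lies here, shanks resting on the slot ends, bearing plane on the face (play 2 mm in x, 3 mm in y). The hooks go in and out only with the bin raised 16 to 24 mm above that: raise 20, push in to the face, then press down.
- latch (a joint): Spring latch nose mid-face between the slots, 10 mm wide, 104 to 113 mm up, sloped top, flat underside. 0 m = out (4 mm proud), more = pushed in (to 0.006). Pressing the hooked bin down makes its catch bar push the nose in; at the bottom it snaps out over the bar. Takes about 5 to 12 N; the bin's weight alone is not enough.
- cup: Loose round white cup, 76 mm wide at the rim, 85 mm high, with sticks standing up to about 170 mm. Origin at the centre of its underside, z up. Not to be tipped over.
Not all that is in view belongs to the job. Leave any orange look-alike of the upright alone.

How it is judged (in metres and radians):
On the way:
1. the bin is at the upright with its hooks in the slots, still raised (x of bin_center in the frame of upright between -0.052 and -0.036 m and y of bin_center in the frame of upright between -0.008 and 0.008 m and z of bin_center in the frame of upright between 0.104 and 0.124 m), for 0.05 s.
At the end, for the whole second after the job is handed in: The bin hangs at rest on the upright, shanks down on the slot ends (bin_hooks within 3 mm above, 5 mm in front and 6 mm sideways of slot_floor), upright within 7 and square within 10 degrees, latch nose out (pushed in under 1.5 mm) over its catch bar; the cup stands (x of bin_hooks in the frame of slot_floor between -0.005 and 0.004 m and y of bin_hooks in the frame of slot_floor between -0.006 and 0.006 m and z of bin_hooks in the frame of slot_floor between -0.004 and 0.003 m and angle between bin_center's own z axis and vertical below 0.12 rad and angle between the x axis of bin_center and the x axis of upright, either way round below 0.17 rad and value of joint latch below 0.0015 m and linear speed of bin below 0.02 m/s and angle between cup's own z axis and vertical below 0.3 rad); the robot touches nothing.
It fails at once if the cup of sticks is tipped over (angle between cup's own z axis and vertical above 0.6 rad).
It also fails if it takes over 42 s, if anything falls off the work surface, if the arm or the gripper's body presses on something with over 40 N, if the wrist force passes 120 N, or if a joint passes its speed limit or range.

## Working session

There is one attempt and no reset: what is moved stays moved. The work goes in short steps, Python scripts to look and compute and a shell command to move; the robot and the scene stay as the last step left them, time stands still between calls to the robot, and variables do not carry over. Pictures are saved under pics/ and viewed, at most 10 in all, crops included, and the job is handed in when it is done.

```bash
mkdir -p pics; cat > h.py <<'E'
import numpy as np, cv2
from plant import bot
def cam(n):
    p=bot.camera_params(n); f=192/np.tan(np.radians(p["fovy"])/2)
    K=np.array([[f,0,p["cx"]],[0,f,p["cy"]],[0,0,1.]]); return K,np.array(p["distortion"],float),np.array(p["camera_from_world"],float)
def ray(n,uv):
    K,d,T=cam(n); q=cv2.undistortPoints(np.array(uv,float).reshape(-1,1,2),K,d).reshape(-1,2)
    v=np.c_[q,np.ones(len(q))]@T[:3,:3]; return -T[:3,:3].T@T[:3,3],v
def onz(n,uv,z):
    o,v=ray(n,uv); return o+v*((z-o[2])/v[:,2])[:,None]
def proj(n,P):
    K,d,T=cam(n); return cv2.projectPoints(np.array(P,float).reshape(-1,1,3),cv2.Rodrigues(T[:3,:3])[0],T[:3,3],K,d)[0].reshape(-1,2)
E
python3 - <<'E'
from h import *
for n in("top","side"):
    cv2.imwrite(f"pics/{n}0.png",bot.capture(n)); K,d,T=cam(n); print(n,K[0,0],ray(n,[[256,192]]))
print(bot.get_obs())
E
```

```text
top 380.45024405097405 (array([ 460.01792438,   77.15304456, 1026.20069081]), array([[ 0.0763968 , -0.03162563, -0.996615  ]]))
side 359.7718574901036 (array([ 513.86098872, -550.33467225,  781.00565746]), array([[ 0.07574313,  0.6545465 , -0.75250996]]))
{'time': 0.1, 'joint_positions': array([-1.28999855e+00,  3.42624871e-01,  1.52491181e+00,  1.24843408e-05,
        1.27540491e+00, -1.45978168e-01]), 'dq': array([-1.22753878e-03,  6.34855103e-04, -1.01866763e-03,  1.14889469e-03,
       -6.63864256e-04, -6.43297783e-05]), 'tau': array([ 2.97969935e-03, -4.31999695e+01, -2.44695836e+01,  7.19019002e-02,
        5.25513757e-02, -4.12522070e-05]), 'tool_pos': array([ 217.25701139, -477.56706744,  243.13245173]), 'tcp_rot': array([-3.14025980e+00, -2.08028159e-04,  4.26772168e-01]), 'contact_force': array([-0.58421287,  0.74494632,  0.20522048]), 'moment': array([-0.00070779, -0.03530546, -0.02599363]), 'finger_force': 0.0, 'grip_width': 91.79472556340556}
```

View pics/top0.png

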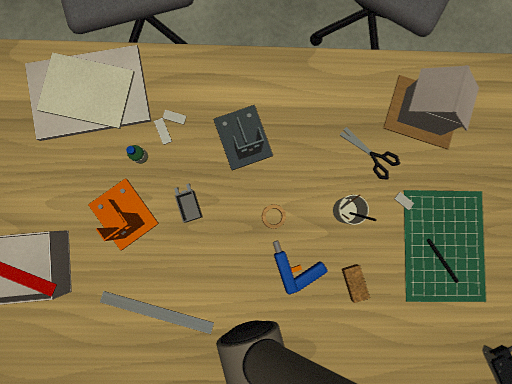

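View pics/side0.png

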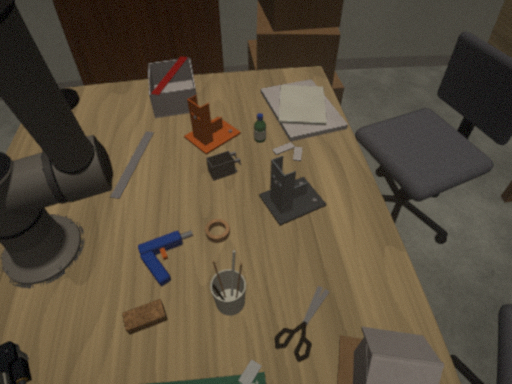

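The top view shows the grey bin at (188,204) with its hooks pointing up the picture. The grey upright is at (243,137), the orange look-alike at (122,213) and the cup at (350,210).

Possible confusions:
- **Bin:** (188,204) is small with two hooks. The box with the red bar at (35,265) and the box at (445,95) are too big.
- **Upright:** (243,137) is grey. (122,213) is orange, so I leave it alone.

I choose the first of each and check both in a crop.

```bash
python3 - <<'E'
from h import *
t=cv2.imread("pics/top0.png"); s=cv2.imread("pics/side0.png")
c=lambda im,x,y,w,h,W,H:cv2.resize(im[y:y+h,x:x+w],(W,H),interpolation=cv2.INTER_CUBIC)
a=np.vstack([c(t,205,98,80,80,400,400),c(t,165,175,50,25*2,200,200).repeat(1,0) if 0 else np.hstack([c(t,168,180,40,40,200,200),c(s,200,145,50,50,200,200)])])
b=c(s,255,150,75,75,400,400); b=np.vstack([b,np.zeros((200,400,3),np.uint8)])
cv2.imwrite("pics/crop0.png",np.hstack([a,b]))
print(onz("top",[[188,207]],56),onz("top",[[243,145]],158),onz("top",[[243,137]],0),onz("top",[[350,210]],85))
E
```

```text
[[493.83858675 218.25616166  56.        ]] [[635.04161317  80.92898483 158.        ]] [[689.06884622  81.93956987   0.        ]] [[ 490.42485856 -188.04923874   85.        ]]
```

View pics/crop0.png

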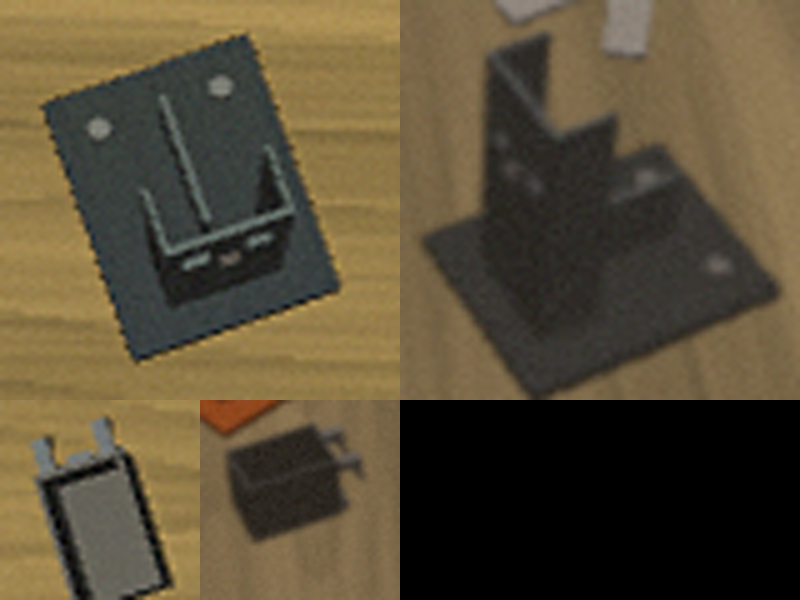

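The crop confirms both: a grey upright with two slots and a pink latch nose, front face toward the robot at about 17-19° yaw, and the bin with two hooks pointing the same way. Next I measure finer corners.

```bash
python3 - <<'E'
from h import *
t=cv2.imread("pics/top0.png")
g=np.clip(t.astype(float)*1.5,0,255).astype(np.uint8)
c=lambda x,y,w,h,k:cv2.resize(g[y:y+h,x:x+w],(w*k,h*k),interpolation=cv2.INTER_CUBIC)
A=c(226,128,44,44,10)[:, :400]; B=c(170,180,40,44,10)
im=np.hstack([A,B])
for i in range(0,800,50): cv2.line(im,(i,0),(i,6),(0,0,255),1)
for i in range(0,440,50): cv2.line(im,(0,i),(6,i),(0,0,255),1);cv2.line(im,(400,i),(406,i),(0,0,255),1)
cv2.imwrite("pics/crop1.png",im)
hsv=cv2.cvtColor(t,cv2.COLOR_BGR2HSV)
m=((hsv[...,0]<14)&(hsv[...,1]>200)).astype(np.uint8); m[:,180:]=0
cs,_=cv2.findContours(m,0,2); k=max(cs,key=cv2.contourArea)
print(onz("top",cv2.boxPoints(cv2.minAreaRect(k)),0))
# grey masks: low saturation
s=(hsv[...,1]<80).astype(np.uint8)
for n,(x,y,w,h) in dict(foot=(205,98,80,80),bin=(165,175,50,55)).items():
    mm=np.zeros_like(s); mm[y:y+h,x:x+w]=s[y:y+h,x:x+w]
    cs,_=cv2.findContours(mm,0,2); k=max(cs,key=cv2.contourArea); r=cv2.minAreaRect(k); b=cv2.boxPoints(r)
    print(n,r,onz("top",b,0 if n=="foot" else 56).round(1).tolist())
E
```

```text
[[486.87776752 506.73142266   0.        ]
 [572.25459042 395.04557563   0.        ]
 [451.52430037 304.53993281   0.        ]
 [367.99771468 416.45819232   0.        ]]
foot ((242.72398376464844, 137.02716064453125), (54.486488342285156, 44.12733459472656), 70.34617614746094) [[738.0, 165.3, 0.0], [782.3, 52.0, 0.0], [640.0, 0.2, 0.0], [597.3, 112.8, 0.0]]
bin ((186.64999389648438, 202.45001220703125), (36.04996109008789, 19.922346115112305), 71.56504821777344) [[540.3, 261.1, 56.0], [557.1, 213.8, 56.0], [470.5, 182.9, 56.0], [454.1, 230.0, 56.0]]
```

View pics/crop1.png

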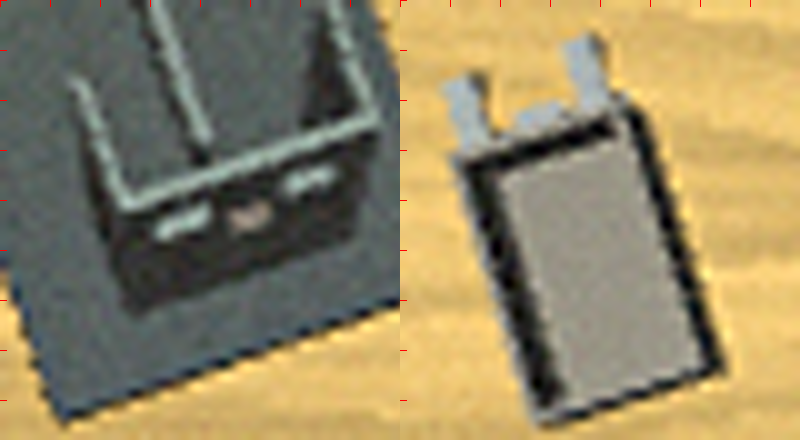

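The left crop shows the face's top edge from (128,208) to (380,125) and its foot from (138,310) to (355,238), with the slots at (183,222) and (310,180). In the right crop the bin rim has its left corners at (455,160) and (540,422) and its back-right corner at (622,105).

```bash
python3 - <<'E'
from h import *
A=lambda p:(np.array(p)+.5)/10-.5+[226,128]
B=lambda p:(np.array(p)-[400,0]+.5)/10-.5+[170,180]
top=onz("top",A([[128,208],[380,125]]),158)
bot_=onz("top",A([[138,310],[355,238]]),6)
for n,P in(("top",top),("bot",bot_)):
    d=P[0]-P[1]; print(n,P.round(1).tolist(),"len",np.linalg.norm(d),"yaw",np.degrees(np.arctan2(-d[0],d[1])),"mid",P.mean(0))
l=onz("top",A([[247,218]]),108); print("latch nose",l)
r=onz("top",B([[455,160],[540,422],[622,105]]),56); d=r[0]-r[1]; w=r[0]-r[2]
print("rim",r.round(1).tolist(),np.linalg.norm(d),np.linalg.norm(w),np.degrees([np.arctan2(d[1],d[0]),np.arctan2(-w[0],w[1])]))
print("bin centre",(r[1]+r[2])/2)
# side-view check
y=np.radians(20.5);R=np.array([[np.cos(y),-np.sin(y)],[np.sin(y),np.cos(y)]])
M=top.mean(0)
pts=[np.r_[M[:2]+R@[0,yy],z] for yy in(-32,32) for z in(158,6)]
im=cv2.imread("pics/side0.png")
big=cv2.resize(im,None,fx=5,fy=5,interpolation=cv2.INTER_CUBIC)
pts+=[np.r_[M[:2]+R@[0,yy],126] for yy in(-16,16)]
c=((r[1]+r[2])/2)[:2]
bp=[np.r_[c+R@[a,b],56] for a in(-36,36) for b in(-23,23)]
for p in proj("side",pts+bp): cv2.circle(big,tuple(int(v) for v in (p+.5)*5-.5),3,(0,255,0),-1)
big=np.clip(big*1.6,0,255).astype(np.uint8)
cv2.imwrite("pics/chk.png",big[145*5:225*5,200*5:335*5])
E
```

```text
top [[627.0, 91.5, 158.0], [647.6, 33.5, 158.0]] len 61.559818297186176 yaw 19.516872182308038 mid [637.28842853  62.52367394 158.        ]
bot [[628.3, 90.9, 6.0], [649.1, 32.4, 6.0]] len 62.140749464202784 yaw 19.54712508110684 mid [638.74414584  61.63571197   6.        ]
latch nose [[634.69027087  63.29497038 108.        ]]
rim [[522.4, 251.7, 56.0], [456.5, 228.4, 56.0], [537.0, 209.9, 56.0]] 69.92858450276282 44.229395110671824 [19.39667062 19.2718682 ]
bin centre [496.76573457 219.17672184  56.        ]
```

View pics/chk.png

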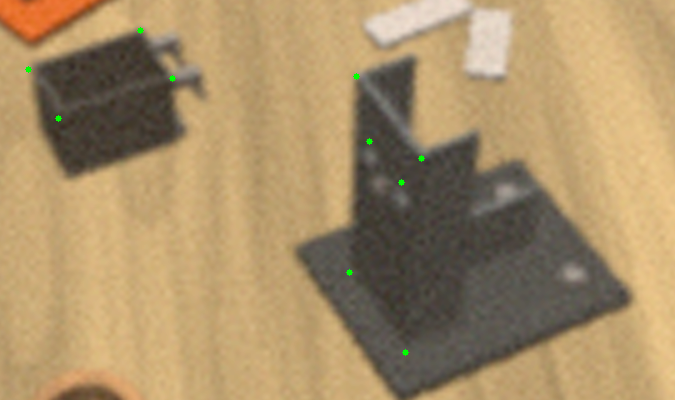

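The reprojected points match the side view to within about 1 px (2 mm). The upright origin is about (638, 62) with yaw 0.348, and the bin centre is about (497, 219) at the same yaw. I move over the bin.

```bash
python3 -m pendant '[[[0.5,0.5,0],[0,0,-0.3],1],[[0.5,1,0],[0,0,-0.36],1],[[0.5,1,0],[0,0,0],1],[[0.5,1,0],[0,0,0],1],[[0.5,1,0],[0,0,0],1],[[0.5,1,0],[0,0,0],1],[[0.5,1,0],[0,0,0],1],[[0.5,1,0],[0,0,0],1],[[0.5,1,0],[0,0,0],1],[[0.5,1,0],[0,0,0],1]]' && python3 -m pendant '[[[0.4,1,0],[0,0,0],1],[[0.4,1,0],[0,0,0],1],[[0.4,1,0],[0,0,0],1],[[0.4,1,0],[0,0,0],1],[[0.4,1,0],[0,0,0],1],[[0.4,1,0],[0,0,0],1],[[0.4,1,0],[0,0,0],1],[[0.4,1,0],[0,0,0],1],[[0.4,1,0],[0,0,0],1],[[0.4,1,0],[0,0,0],1]]'
```

```text
time: 0.93
tool_pos: [367.6, -191.2, 243.6]
tcp_rot: [-3.141, 0.0, 0.347]
contact_force: [0.5, 0.2, -0.4]
grip_width: 91.8
finger_force: 0.0
time: 1.77
tool_pos: [487.4, 108.8, 243.4]
tcp_rot: [-3.142, 0.001, 0.348]
contact_force: [0.5, -0.7, -0.1]
grip_width: 91.9
finger_force: 0.0
```

```bash
python3 -m pendant '[[[0.08,0.92,0],[0,0,0],1],[[0.08,0.92,0],[0,0,0],1],[[0.08,0.92,-0.2],[0,0,0],1],[[0.08,0.92,-0.5],[0,0,0],1],[[0,0,-1],[0,0,0],1],[[0,0,-1],[0,0,0],1],[[0,0,-1],[0,0,0],1],[[0,0,-1],[0,0,0],1],[[0,0,0],[0,0,0],1],[[0,0,0],[0,0,0],1]]'; python3 - <<'E'
from h import *
cv2.imwrite("pics/top2.png",bot.capture("top")); s=bot.capture("side"); cv2.imwrite("pics/side2.png",s)
t=cv2.imread("pics/top2.png")
c=lambda im,x,y,w,h,W,H:cv2.resize(im[y:y+h,x:x+w],(W,H),interpolation=cv2.INTER_CUBIC)
cv2.imwrite("pics/c2.png",np.hstack([c(t,130,150,110,110,400,400),c(s,160,90,110,110,400,400)]))
E
```

```text
time: 2.6
tool_pos: [496.0, 217.2, 101.7]
tcp_rot: [-3.141, 0.004, 0.348]
contact_force: [-0.2, -0.3, 0.8]
grip_width: 91.7
finger_force: 0.0
```

View pics/c2.png

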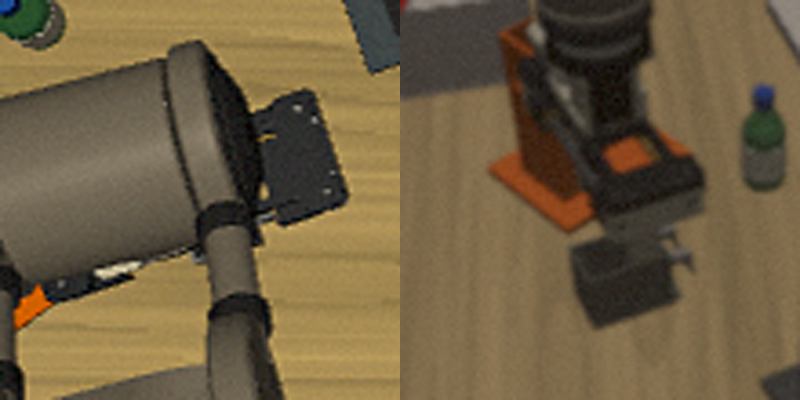

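The side view shows the gripper above the bin (right half, about (620,270)), aligned with it and clear of the orange upright. I descend and close.

```bash
python3 -m pendant '[[[0.03,0.05,-0.5],[0,0,0],1],[[0,0,-0.5],[0,0,0],1],[[0,0,-0.5],[0,0,0],1],[[0,0,-0.4],[0,0,0],1],[[0,0,-0.2],[0,0,0],1],[[0,0,0],[0,0,0],1],[[0,0,0],[0,0,0],1],[[0,0,0],[0,0,0],1],[[0,0,0],[0,0,0],-1],[[0,0,0],[0,0,0],-1]]' && python3 -m pendant '[[[0,0,0],[0,0,0],-1],[[0,0,0],[0,0,0],-1],[[0,0,0],[0,0,0],-1],[[0,0,0],[0,0,0],-1],[[0,0,0],[0,0,0],-1],[[0,0,0],[0,0,0],-1],[[0,0,0],[0,0,0],-1],[[0,0,0],[0,0,0],-1],[[0,0,0],[0,0,0],-1],[[0,0,0],[0,0,0],-1]]'
```

```text
time: 3.53
tool_pos: [498.3, 219.1, 40.6]
tcp_rot: [3.141, -0.001, 0.348]
contact_force: [-0.3, 0.2, -0.1]
grip_width: 82.6
finger_force: 0.0
time: 4.37
tool_pos: [497.8, 219.0, 39.7]
tcp_rot: [3.142, 0.0, 0.348]
contact_force: [-0.6, 0.2, -0.1]
grip_width: 45.8
finger_force: 30.0
```

Gripped at 45.8 mm with 30 N. I lift and go to the standoff 45 mm in front of the face, at raised height.

```bash
python3 -m pendant '[[[0,0,0.6],[0,0,0],-1],[[0,0,1],[0,0,0],-1],[[0,0,1],[0,0,0],-1],[[0.2,-0.4,0.4],[0,0,0],-1],[[0.3,-0.9,0],[0,0,0],-1],[[0.3,-1,0],[0,0,0],-1],[[0.3,-1,0],[0,0,0],-1],[[0.3,-1,0],[0,0,0],-1],[[0.3,-1,0],[0,0,0],-1],[[0.18,-0.95,0],[0,0,0],-1]]' && python3 -m pendant '[[[0,0,0],[0,0,0],-1],[[0,0,0],[0,0,0],-1],[[0,0,0],[0,0,0],-1],[[0,0,0],[0,0,0],-1],[[0,0,0],[0,0,0],-1],[[0,0,0],[0,0,0],-1],[[0,0,0],[0,0,0],-1],[[0,0,0],[0,0,0],-1],[[0,0,0],[0,0,0],-1],[[0,0,0],[0,0,0],-1]]'; python3 - <<'E'
from h import *
t=bot.capture("top"); s=bot.capture("side")
c=lambda im,x,y,w,h,k:cv2.resize(np.clip(im[y:y+h,x:x+w]*1.6,0,255).astype(np.uint8),(w*k,h*k),interpolation=cv2.INTER_CUBIC)
cv2.imwrite("pics/c3.png",np.hstack([c(t,210,110,80,100,5),c(s,240,130,80,100,5)]))
print(bot.get_obs()["tool_pos"])
E
```

```text
time: 5.2
tool_pos: [554.8, 29.7, 129.6]
tcp_rot: [3.141, -0.0, 0.347]
contact_force: [-0.3, 0.1, 0.2]
grip_width: 46.0
finger_force: 30.0
time: 6.03
tool_pos: [554.2, 31.6, 129.8]
tcp_rot: [3.141, 0.0, 0.348]
contact_force: [0.7, -0.4, -0.4]
grip_width: 45.8
finger_force: 30.0
[554.26608933  31.5038506  129.75220546]
```

View pics/c3.png

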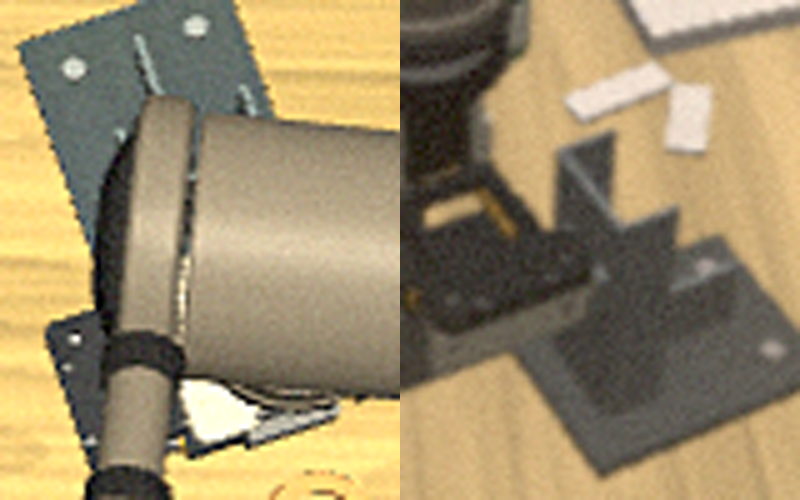

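Both cameras are blocked by the arm: the side view shows only the gripper body in front of the upright. I insert by force feedback instead, 29 mm first and then in small steps.

```bash
python3 -m pendant '[[[0.18,0.066,0],[0,0,0],-1],[[0.18,0.066,0],[0,0,0],-1],[[0.18,0.066,0],[0,0,0],-1],[[0.18,0.066,0],[0,0,0],-1],[[0.18,0.066,0],[0,0,0],-1],[[0,0,0],[0,0,0],-1],[[0,0,0],[0,0,0],-1],[[0,0,0],[0,0,0],-1],[[0,0,0],[0,0,0],-1],[[0,0,0],[0,0,0],-1]]' && python3 -m pendant '[[[0.063,0.023,0],[0,0,0],-1],[[0.063,0.023,0],[0,0,0],-1],[[0.063,0.023,0],[0,0,0],-1],[[0,0,0],[0,0,0],-1],[[0,0,0],[0,0,0],-1],[[0,0,0],[0,0,0],-1],[[0,0,0],[0,0,0],-1],[[0,0,0],[0,0,0],-1],[[0,0,0],[0,0,0],-1],[[0,0,0],[0,0,0],-1]]'
```

```text
time: 6.97
tool_pos: [581.0, 41.3, 129.8]
tcp_rot: [3.142, 0.0, 0.347]
contact_force: [0.4, 0.1, -1.0]
grip_width: 45.8
finger_force: 30.0
time: 7.8
tool_pos: [586.9, 43.4, 129.8]
tcp_rot: [3.141, -0.0, 0.348]
contact_force: [-0.3, -0.5, -0.2]
grip_width: 46.0
finger_force: 30.0
```

```bash
python3 -m pendant '[[[0.063,0.023,0],[0,0,0],-1],[[0.063,0.023,0],[0,0,0],-1],[[0,0,0],[0,0,0],-1],[[0,0,0],[0,0,0],-1],[[0,0,0],[0,0,0],-1],[[0,0,0],[0,0,0],-1],[[0,0,0],[0,0,0],-1],[[0,0,0],[0,0,0],-1],[[0,0,0],[0,0,0],-1],[[0,0,0],[0,0,0],-1]]' && python3 -m pendant '[[[0.063,0.023,0],[0,0,0],-1],[[0.063,0.023,0],[0,0,0],-1],[[0,0,0],[0,0,0],-1],[[0,0,0],[0,0,0],-1],[[0,0,0],[0,0,0],-1],[[0,0,0],[0,0,0],-1],[[0,0,0],[0,0,0],-1],[[0,0,0],[0,0,0],-1],[[0,0,0],[0,0,0],-1],[[0,0,0],[0,0,0],-1]]'
```

```text
time: 8.63
tool_pos: [590.7, 44.8, 129.8]
tcp_rot: [3.141, 0.0, 0.348]
contact_force: [0.1, -0.1, -0.8]
grip_width: 45.6
finger_force: 30.0
time: 9.47
tool_pos: [594.5, 46.2, 129.8]
tcp_rot: [3.141, -0.0, 0.348]
contact_force: [0.9, -0.3, -1.8]
grip_width: 45.9
finger_force: 30.0
```

There is still no contact with the tips about 12 mm past the face plane, so the hooks are in the slots. I push on to the face.

```bash
python3 -m pendant '[[[0.063,0.023,0],[0,0,0],-1],[[0,0,0],[0,0,0],-1],[[0,0,0],[0,0,0],-1],[[0,0,0],[0,0,0],-1],[[0,0,0],[0,0,0],-1],[[0,0,0],[0,0,0],-1],[[0,0,0],[0,0,0],-1],[[0,0,0],[0,0,0],-1],[[0,0,0],[0,0,0],-1],[[0,0,0],[0,0,0],-1]]' && python3 -m pendant '[[[0.063,0.023,0],[0,0,0],-1],[[0,0,0],[0,0,0],-1],[[0,0,0],[0,0,0],-1],[[0,0,0],[0,0,0],-1],[[0,0,0],[0,0,0],-1],[[0,0,0],[0,0,0],-1],[[0,0,0],[0,0,0],-1],[[0,0,0],[0,0,0],-1],[[0,0,0],[0,0,0],-1],[[0,0,0],[0,0,0],-1]]'
```

```text
time: 10.3
tool_pos: [595.5, 46.6, 129.6]
tcp_rot: [-3.141, 0.002, 0.348]
contact_force: [-4.5, -3.0, 1.6]
grip_width: 46.0
finger_force: 30.0
time: 11.13
tool_pos: [595.7, 46.7, 129.6]
tcp_rot: [-3.141, 0.006, 0.348]
contact_force: [-11.6, -5.5, 6.0]
grip_width: 46.1
finger_force: 30.0
```

Contact on the face is at upright x ≈ -45, as expected. I ease off the push a little and press down.

```bash
python3 -m pendant '[[[-0.05,-0.018,0],[0,0,0],-1],[[0,0,0],[0,0,0],-1],[[0,0,-0.1],[0,0,0],-1],[[0,0,-0.1],[0,0,0],-1],[[0,0,-0.1],[0,0,0],-1],[[0,0,-0.1],[0,0,0],-1],[[0,0,0],[0,0,0],-1],[[0,0,0],[0,0,0],-1],[[0,0,0],[0,0,0],-1],[[0,0,0],[0,0,0],-1]]' && python3 -m pendant '[[[0,0,-0.1],[0,0,0],-1],[[0,0,-0.1],[0,0,0],-1],[[0,0,0],[0,0,0],-1],[[0,0,0],[0,0,0],-1],[[0,0,0],[0,0,0],-1],[[0,0,0],[0,0,0],-1],[[0,0,0],[0,0,0],-1],[[0,0,0],[0,0,0],-1],[[0,0,0],[0,0,0],-1],[[0,0,0],[0,0,0],-1]]'
```

```text
time: 11.97
tool_pos: [595.5, 46.5, 117.7]
tcp_rot: [-3.141, 0.003, 0.348]
contact_force: [-7.1, -3.6, 4.5]
grip_width: 45.9
finger_force: 30.0
time: 12.8
tool_pos: [595.6, 46.6, 111.2]
tcp_rot: [-3.141, 0.003, 0.348]
contact_force: [-5.2, -3.0, 0.6]
grip_width: 45.7
finger_force: 30.0
```

```bash
python3 -m pendant '[[[0,0,-0.07],[0,0,0],-1],[[0,0,0],[0,0,0],-1],[[0,0,0],[0,0,0],-1],[[0,0,0],[0,0,0],-1],[[0,0,0],[0,0,0],-1],[[0,0,0],[0,0,0],-1],[[0,0,0],[0,0,0],-1],[[0,0,0],[0,0,0],-1],[[0,0,0],[0,0,0],-1],[[0,0,0],[0,0,0],-1]]' && python3 -m pendant '[[[0,0,-0.07],[0,0,0],-1],[[0,0,-0.07],[0,0,0],-1],[[0,0,0],[0,0,0],-1],[[0,0,0],[0,0,0],-1],[[0,0,0],[0,0,0],-1],[[0,0,0],[0,0,0],-1],[[0,0,0],[0,0,0],-1],[[0,0,0],[0,0,0],-1],[[0,0,0],[0,0,0],-1],[[0,0,0],[0,0,0],-1]]'
```

```text
time: 13.63
tool_pos: [595.6, 46.6, 109.7]
tcp_rot: [-3.141, 0.003, 0.348]
contact_force: [-7.0, -3.0, 4.9]
grip_width: 46.1
finger_force: 30.0
time: 14.47
tool_pos: [595.7, 46.3, 108.2]
tcp_rot: [3.141, 0.002, 0.348]
contact_force: [-13.8, -4.6, 21.2]
grip_width: 45.9
finger_force: 30.0
```

It has bottomed with 21 N down. I test the latch by pulling up gently.

```bash
python3 -m pendant '[[[0,0,0.1],[0,0,0],-1],[[0,0,0.1],[0,0,0],-1],[[0,0,0],[0,0,0],-1],[[0,0,0],[0,0,0],-1],[[0,0,0],[0,0,0],-1],[[0,0,0],[0,0,0],-1],[[0,0,0],[0,0,0],-1],[[0,0,0],[0,0,0],-1],[[0,0,0],[0,0,0],-1],[[0,0,0],[0,0,0],-1]]'
```

```text
time: 15.3
tool_pos: [595.8, 47.0, 111.0]
tcp_rot: [-3.141, 0.003, 0.348]
contact_force: [-5.8, -2.3, 0.4]
grip_width: 45.6
finger_force: 30.0
```

```bash
python3 -m pendant '[[[0,0,0.08],[0,0,0],-1],[[0,0,0],[0,0,0],-1],[[0,0,0],[0,0,0],-1],[[0,0,0],[0,0,0],-1],[[0,0,0],[0,0,0],-1],[[0,0,0],[0,0,0],-1],[[0,0,0],[0,0,0],-1],[[0,0,0],[0,0,0],-1],[[0,0,0],[0,0,0],-1],[[0,0,0],[0,0,0],-1]]'
```

```text
time: 16.13
tool_pos: [596.6, 47.2, 113.8]
tcp_rot: [-3.141, 0.0, 0.348]
contact_force: [-2.8, -0.2, -12.6]
grip_width: 45.9
finger_force: 30.0
```

The pull is held at -12.6 N with hardly any side force, so the latch has caught. I press down again, then release.

```bash
python3 -m pendant '[[[0,0,-0.1],[0,0,0],-1],[[0,0,-0.1],[0,0,0],-1],[[0,0,-0.05],[0,0,0],-1],[[0,0,0],[0,0,0],-1],[[0,0,0],[0,0,0],-1],[[0,0,0],[0,0,0],-1],[[0,0,0],[0,0,0],-1],[[0,0,0],[0,0,0],-1],[[0,0,0],[0,0,0],-1],[[0,0,0],[0,0,0],-1]]'
```

```text
time: 16.97
tool_pos: [597.2, 46.8, 109.8]
tcp_rot: [3.14, -0.003, 0.348]
contact_force: [-10.8, -1.5, 10.1]
grip_width: 45.6
finger_force: 30.0
```

```bash
python3 -m pendant '[[[-0.02,0,-0.1],[0,0,0],-1],[[0,0,0],[0,0,0],-1],[[0,0,0],[0,0,0],-1],[[0,0,0],[0,0,0],-1],[[0,0,0],[0,0,0],-1],[[0,0,0.05],[0,0,0],-1],[[0,0,0.04],[0,0,0],-1],[[0,0,0],[0,0,0],-1],[[0,0,0],[0,0,0],-1],[[0,0,0],[0,0,0],-1]]' && python3 -m pendant '[[[0,0,0],[0,0,0],1],[[0,0,0],[0,0,0],1],[[0,0,0],[0,0,0],1],[[0,0,0],[0,0,0],1],[[0,0,0],[0,0,0],1],[[0,0,0],[0,0,0],1],[[0,0,0],[0,0,0],1],[[0,0,0],[0,0,0],1],[[0,0,0],[0,0,0],1],[[0,0,0],[0,0,0],1]]'
```

```text
time: 17.8
tool_pos: [597.1, 46.6, 108.5]
tcp_rot: [3.14, -0.003, 0.348]
contact_force: [-7.3, -1.9, 4.3]
grip_width: 45.8
finger_force: 30.0
time: 18.63
tool_pos: [596.2, 47.1, 106.0]
tcp_rot: [3.142, 0.0, 0.348]
contact_force: [0.2, 0.4, -0.2]
grip_width: 91.6
finger_force: 0.0
```

Released. I retreat up and back, then look.

```bash
python3 -m pendant '[[[0,0,0.4],[0,0,0],1],[[0,0,1],[0,0,0],1],[[0,0,1],[0,0,0],1],[[0,0,1],[0,0,0],1],[[-0.5,0,1],[0,0,0],1],[[-1,0,0.5],[0,0,0],1],[[-1,0,0],[0,0,0],1],[[-1,0,0],[0,0,0],1],[[-1,0,0],[0,0,0],1],[[-0.5,0,0],[0,0,0],1]]' && python3 -m pendant '[[[-0.2,1,0],[0,0,0],1],[[-0.2,1,0],[0,0,0],1],[[-0.2,1,0],[0,0,0],1],[[-0.2,1,0],[0,0,0],1],[[-0.2,1,0],[0,0,0],1],[[-0.2,1,0],[0,0,0],1],[[0,0.5,0],[0,0,0],1],[[0,0,0],[0,0,0],1],[[0,0,0],[0,0,0],1],[[0,0,0],[0,0,0],1]]'; python3 - <<'E'
from h import *
t=bot.capture("top"); s=bot.capture("side")
c=lambda im,x,y,w,h,k:cv2.resize(np.clip(im[y:y+h,x:x+w]*1.6,0,255).astype(np.uint8),(w*k,h*k),interpolation=cv2.INTER_CUBIC)
cv2.imwrite("pics/c4.png",np.hstack([c(t,210,100,66,80,6),c(s,254,140,66,80,6)]))
# predicted rim corners when home (z=126), top
R=cv2.Rodrigues(np.array([0,0,.348]))[0]
P=[np.array([638,62,0])+R@[-44+a,b,126] for a in(-36,36) for b in(-23,23)]
print("top",((proj("top",P)-[210,100])*6).round(),"side",((proj("side",P)-[254,140])*6+[396,0]).round())
E
```

```text
time: 19.47
tool_pos: [443.0, 47.3, 253.2]
tcp_rot: [-3.141, 0.001, 0.348]
contact_force: [0.8, 0.2, 1.1]
grip_width: 91.6
finger_force: 0.0
time: 20.3
tool_pos: [410.2, 241.4, 253.0]
tcp_rot: [3.141, 0.0, 0.348]
contact_force: [-0.8, -0.3, -0.5]
grip_width: 92.0
finger_force: 0.0
top [[366. 449.]
 [257. 487.]
 [307. 280.]
 [198. 317.]] side [[387. 326.]
 [338. 251.]
 [544. 266.]
 [491. 194.]]
```

View pics/c4.png

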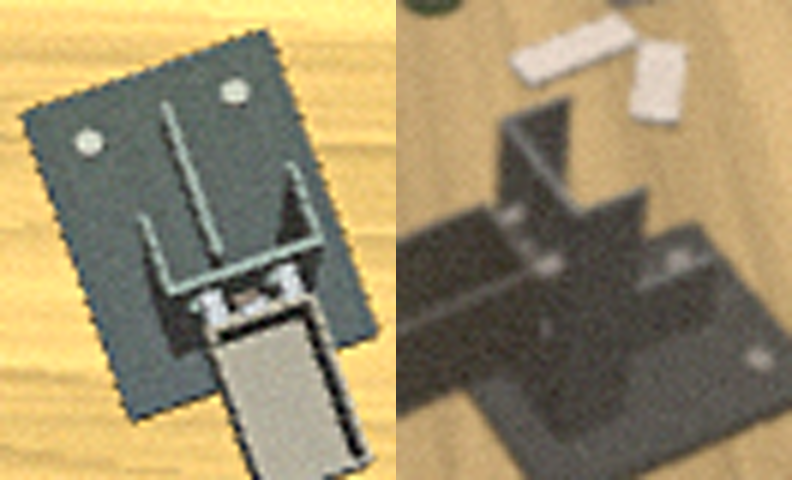

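The bin hangs on the upright with its hooks in the slots and the latch nose visible between them (left crop, about (245,300)). I compare it with the predicted home outline in one zoom.

```bash
python3 - <<'E'
from h import *
R=cv2.Rodrigues(np.array([0,0,.348]))[0]; O=np.array([638,62,0])
rim=[O+R@[-44+a,b,126] for a,b in((-36,-23),(36,-23),(36,23),(-36,23))]
out=[]
for n,x,y in(("top",236,136),("side",236,160)):
    im=bot.capture(n); k=9; w=44
    c=cv2.resize(np.clip(im[y:y+62,x:x+w]*(1.3 if n=="top" else 2.2),0,255).astype(np.uint8),(w*k,62*k),interpolation=cv2.INTER_CUBIC)
    q=((proj(n,rim)-[x,y]+.5)*k-.5).round().astype(np.int32)
    cv2.polylines(c,[q],True,(0,255,0),1)
    bar=((proj(n,[O+R@[0,b,110] for b in(-20,-12,12,20)])-[x,y]+.5)*k-.5).round().astype(int)
    for p in bar: cv2.circle(c,tuple(int(v) for v in p),2,(0,0,255),-1)
    out.append(c); print(n,q.tolist())
cv2.imwrite("pics/c5.png",np.hstack(out))
E
```

```text
top [[320, 353], [230, 100], [67, 155], [156, 410]]
side [[153, 313], [388, 222], [309, 115], [79, 200]]
```

View pics/c5.png

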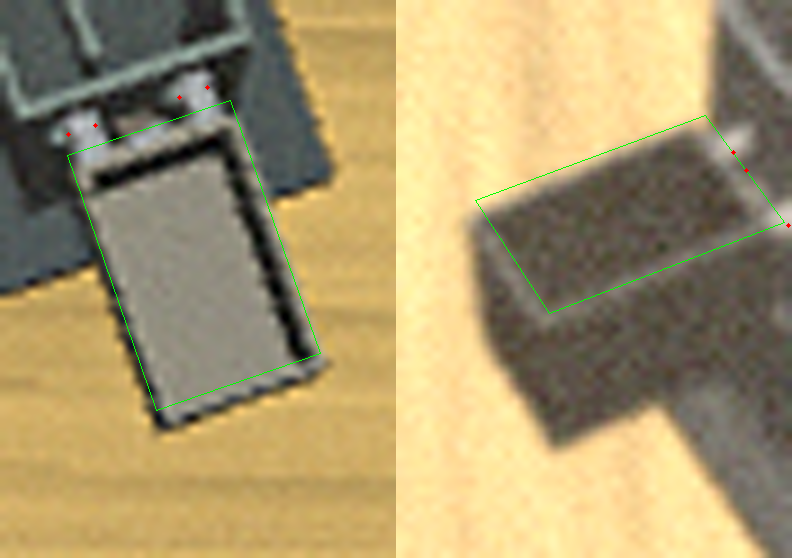

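The top and side views both put the rim within about 1-2 px (2-4 mm) of the predicted home outline. It is not raised and shows no visible tilt or skew, and the mechanical play is only 2 mm. The pull test showed the latch caught, so I hand in.

```bash
python3 -c "
from plant import bot
print(bot.close_job())"
```

```text
the job is handed in; nothing more can be done
None
```

The job is handed in with no verdict returned: the bin hangs home in both slots, the latch held a 12.6 N upward pull, the gripper is released and clear, and the arm never went near the cup.

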